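# Stow the tin in its bay for the road

## Robot

A 6-joint arm with a two-finger parallel gripper is mounted at the origin on the work surface. World frame = base frame: x ahead of the robot, y to its left, z up, the work surface at z = 0. Lengths are in mm, angles in rad, forces in N, time in s.
With the tool pointing down it reaches from about 350 to 875 mm from the base axis. Payload 4.2 kg.
Tool frame: the origin (TCP) lies midway between the tips of the shut fingers; the grasp point (between the pads) lies 19 mm behind it; z points along the fingers, y is the direction in which the jaws open and shut (so a half turn about z gives the same grasp; the last joint's range is limited). The gripper opens to 85 mm and grips with 20 to 120 N. Pads are 22 mm wide; open, the fingers measure 114 mm over their backs; the gripper's body (76 mm by 85 mm) begins 54 mm behind the grasp point. The pads swing forward as they close: fully open they stand 13 mm farther back than shut.
Start: joints at [-0.929, 0.385, 0.008, 0, -1.194, -0.259], TCP at [233.463, -579.736, 231.312] pointing down, gripper open.
Joint ranges: [-3.14, 3.14], [-1.21, 2.06], [-1.07, 1.41], [-3.16, 2.05], [-2.99, -0.16], [-3.1, 3.1]. Speed limits (rad/s): [2.79, 2.79, 3.14, 3.14, 3.14, 3.14].

## Interface

Orientations are given as a unit quaternion [x, y, z, w].
In Python, from bench import arm gives the robot as it stands. The module is installed in compiled form; this text tells all that it offers.
- The arm moves only by the tool drive_tool, never from a script. Its argument "moves" is a list that holds one entry, the list of rows, each a list of 7 numbers: the opening, from 0 (shut) to 1 (fully open), then the shift along the tool's x, y, z in m, then the turn, a rotation vector about the tool's x, y, z in rad. In form: [[[hand, dx, dy, dz, wx, wy, wz], ...]]. A call has 1 to 20 rows; each row shifts and turns the pose as measured when the row begins, along the tool's axes as they then stand; what a row does not reach is not made up. A row lasts 1/10 s, in which the tool goes at most 50 mm and 8.59 degrees, less where a joint would pass 70% of its speed; a pose out of reach is approached as far as the arm can. A call with a gripper value outside its range is refused whole. The fingers move at their own pace and stop on an object; the grip force is fixed at half the most. Time passes only in rows, so rows that do not move let the fingers close. It gives the time, the measured TCP pose, the force and the opening at its end, in the units of the state.
- arm.read_state(): the state, without advancing time (a new reading comes with each control period).
- arm.get_image(name): name is "scene" or "top" or "wrist"; returns (picture, depth): 420x560x3 uint8, red, green, blue; 420x560 float32, mm along the optical axis (not along the pixel's ray), 0 where there is no reading.
- arm.camera_params(name): a dict with "fov_y" (degrees; the focal length in pixels is half the picture's height over the tangent of half this angle, whatever the lens; pixels are square), "cx", "cy" (the principal point, pixels), "world_from_camera" (4x4, takes a point from camera to world coordinates); the wrist camera has in their place "T_tool_cam" (4x4, takes a point from camera to tool coordinates, whose origin is the TCP and whose axes are the flange's). Camera axes: x right, y down, z forward; pixel columns grow to the right and rows downward; lengths in mm; the calibration is good to about 2 mm. The wrist camera is an equidistant fisheye: a pixel r from the principal point sees the ray r / f radians off the axis. A picture is of the moment at which its call begins: read the wrist's pose just before it. camera_params takes no time and is no camera call.
- arm.job_done(): hands the job in, once; it reports no verdict.
The state is a dict: "clock": time; "joints": joint angles; "joint_vel": joint speeds; "joint_efforts": joint torques, N m; "position": TCP position; "ee_rot": TCP orientation; "contact_force": force on the tool from outside, world axes, zero at the start; "wrist_torque": the same for the moment, N m; "gripper_width": finger opening in mm.
Only numpy, scipy, OpenCV 4.12 (cv2) and the standard library are available. Lean on these libraries where they do the work, as an engineer would, in place of code of your own. Each camera call takes 0.05 s, during which the arm holds its last target.

## Task

Stow the wide flat tin for the road: swing the gate of the empty bay out of the way, push the tin back until it rests against the long rail, then slide it steadily along the rail, keeping it against the rail, into the bay right up to the end stop, and swing the gate shut behind it. Keep the tin flat on the desk and do not flick it, and leave the jar, the Morse paddle, the handheld radio and the mug where they are.

Things in the scene. Friction and masses are not known exactly. Their poses are not given: they have to be found in the camera images.
- rack: Aluminium stowage rack fixed on the desk: a straight rail, 45 mm high, with two bays at one end. Origin on the desk, at the foot of the rail's inner face (towards the robot), level with the empty bay's mouth. x points square away from that face to behind the rail, y along the rail away from the bays, z up. The face is the plane x = 0, y from +332 to -244 mm; before it (x < 0, y > 0) is bare desk.
- bay (a point): Centre of the empty bay's floor (bare desk, z = 0), at x = -60, y = -62 mm in the rack's frame; same axes. The bay is open on top, 120 mm wide between the rail and a side wall (inner face x = -120 mm in the rack's frame, 45 mm high, 4 mm thick). It runs from its mouth at y = 0, closed by the gate, to the end stop: a cross wall 45 mm high, faced at y = -124 mm. The jar is behind it.
- gate_hinge (a point): Vertical hinge pin of the gate (9 mm thick, 50 mm tall, fixed to the rack), 24 mm above the desk; at x = -122 mm, y = 0 in the rack's frame. Same axes as the rack.
- gate_end (a point): Free end of the gate, 24 mm above the desk, 116 mm from the hinge axis. The gate is a plain upright aluminium sheet 4 mm thick, from 8 to 116 mm from the hinge axis, its lower edge 4 mm and its upper edge 44 mm above the desk; a finger tab 24 mm long at the free end rises to 54 mm.
- gate (a joint): Gate angle, rad: 0 = shut (gate points from hinge to rail along the rack's +x, 6 mm short of the rail); it grows as the gate swings outward, away from the bay, anticlockwise from above: pi/2 = along the rack's +y, 2.0 = its limit. It starts half open, in the tin's way. The hinge is stiff (about 0.5 N at the free end moves it), the gate stays where it is left, and either face can be pushed.
- tin: The tin to stow: wide, flat, round, steel with a plain paper band, 104 mm in diameter, 48 mm high, too wide to grip, upright on the desk, 0.3 to 0.65 kg. Origin at the centre of its underside, z up. It starts 15 to 50 mm clear of the rail, beyond the gate's swing. Touching the rail its centre is at x = -52 mm in the rack's frame; touching the end stop, at y = -72 mm.
- jar: Bystander: clear jar with a black cap, 72 mm in diameter, 90 mm high, standing in the second bay. Origin at the centre of its underside.
- paddle: Bystander: Morse paddle on a heavy steel base 85 x 75 mm, 40 mm high, on the desk behind the rail. Origin at the centre of its underside.
- handheld: Bystander: black handheld radio lying on its back, 110 x 56 mm and 33 mm high, with a stub antenna 110 mm long along its x axis, to the robot's left. Origin at the centre of the underside of its case.
- mug: Bystander: white mug, 80 mm in diameter, 92 mm high, standing to the robot's right. Origin at the centre of its underside.
Mind the look-alikes: they are no part of the job. What is shaped like the tin but purple or red is not meant.

How it is judged (in metres and radians):
On the way, in this order (a step that is already met when the one before it is completed fails the run):
1. the tin rests against the rail, still well short of the bay (x of tin in the frame of rack above -0.06 m and y of tin in the frame of rack above 0.1 m), for 0.1 s.
2. the tin is fully in the bay, up to the end stop, with the gate still open (y of tin in the frame of rack below -0.062 m and x of tin in the frame of rack between -0.072 and -0.045 m and value of joint gate above 0.5 rad), for 0.2 s.
At the end, for the whole second after the job is handed in: The tin stands flat and at rest on the desk inside the empty bay, within 10 mm of its end stop, and the gate is shut behind it (within 0.08 rad of closed, about 9 mm at its free end) and at rest (y of tin in the frame of rack between -0.078 and -0.062 m and x of tin in the frame of rack between -0.072 and -0.045 m and height (world z) of tin below 0.005 m and angle between tin's own z axis and vertical below 0.05 rad and linear speed of tin below 0.01 m/s and value of joint gate below 0.08 rad and velocity of joint gate below 0.05 rad/s); the robot touches nothing.
It fails at once if the tin strays more than 10 mm from the rail as it comes to the bay's mouth (y of tin in the frame of rack between 0 and 0.13 m and x of tin in the frame of rack below -0.062 m).
It fails at once if the tin is lifted off the desk or tipped (height (world z) of tin above 0.015 m or angle between tin's own z axis and vertical above 0.2 rad).
It fails at once if the tin is flicked (faster than 0.5 m/s) (linear speed of tin above 0.5 m/s).
It fails at once if a bystander is disturbed (moved more than 20 mm) (distance of any of jar, paddle, handheld, mug from where it was at the start of the episode above 0.02 m).
It also fails if it takes over 61 s, if anything falls off the work surface, if the arm or the gripper's body presses on something with over 40 N, if the wrist force passes 120 N, or if a joint passes its speed limit or range.

## Working session

There is one attempt and no reset: what is moved stays moved. The work goes in short steps, Python scripts to look and compute and a tool call to move; the robot and the scene stay as the last step left them, time stands still between calls to the robot, and variables do not carry over. Pictures are saved under pics/ and viewed, and the job is handed in when it is done.

Besides the shell and the picture viewer there is one more tool, called by a JSON object that holds its "api" and its "payload", one argument or row to a line. drive_tool: Moves the arm, as the interface text tells. Its arguments: {"type":"object","properties":{"moves":{"type":"array","items":{"type":"array","items":{"type":"array","items":{"type":"number"}}}}},"required":["moves"]}

```bash
mkdir -p pics; ls; python3 - <<'E'
from bench import arm
import cv2
s=arm.read_state();print(s)
for n in("scene","top"):
    p,d=arm.get_image(n);cv2.imwrite(f"pics/{n}0.png",p[:,:,::-1]);print(n,arm.camera_params(n))
print(arm.camera_params("wrist"))
E
```

```text
pics
{'clock': 0.0, 'joints': array([-9.29386880e-01,  3.85560579e-01,  6.60957482e-03, -5.13721834e-04,
       -1.19401045e+00, -2.58599533e-01]), 'joint_vel': array([ 0.0014004 ,  0.00114919,  0.0004278 ,  0.00160545,  0.00073359,
       -0.0001191 ]), 'joint_efforts': array([ 2.81176006e-03, -3.92285335e+01,  1.88399416e+01,  4.18609634e+00,
       -4.66902566e-03,  1.89654492e-05]), 'position': array([ 233.2507283 , -579.20104847,  230.21062187]), 'ee_rot': array([-1.90145228e-01,  9.81755348e-01,  1.07863429e-03, -2.55909993e-04]), 'contact_force': array([ 0.33342713,  0.56495887, -0.16365531]), 'wrist_torque': array([0.04784938, 0.07086308, 0.01626267]), 'gripper_width': 85.56966168047637}
scene {'fov_y': 47.451212295521785, 'cx': 282.34291693299804, 'cy': 201.04779690778787, 'world_from_camera': array([[ 7.54623067e-01,  4.56346211e-01, -4.71478698e-01,
         1.21179327e+03],
       [ 6.56121836e-01, -5.17197304e-01,  5.49555352e-01,
        -8.45289315e+02],
       [ 6.93999164e-03, -7.24054614e-01, -6.89707730e-01,
         1.05000774e+03],
       [ 0.00000000e+00,  0.000
[... 239 characters left out ...]
6e+02],
       [-9.99845140e-01, -1.73929421e-02, -2.67990590e-03,
        -5.31622888e+01],
       [ 4.04280660e-03, -7.88038463e-02, -9.96881944e-01,
         1.19358497e+03],
       [ 0.00000000e+00,  0.00000000e+00,  0.00000000e+00,
         1.00000000e+00]])}
{'fov_y': 65.70646984690485, 'cx': 280.3607532815669, 'cy': 209.52583019486926, 'T_tool_cam': array([[ 1.34821537e-04, -9.50152124e-01, -3.11786661e-01,
         7.94589732e+01],
       [ 9.99999943e-01,  3.15707811e-05,  3.36205803e-04,
        -1.80793025e-01],
       [-3.09603309e-04, -3.11786689e-01,  9.50152075e-01,
        -1.42776748e+02],
       [ 0.00000000e+00,  0.00000000e+00,  0.00000000e+00,
         1.00000000e+00]])}
```

View pics/scene0.png

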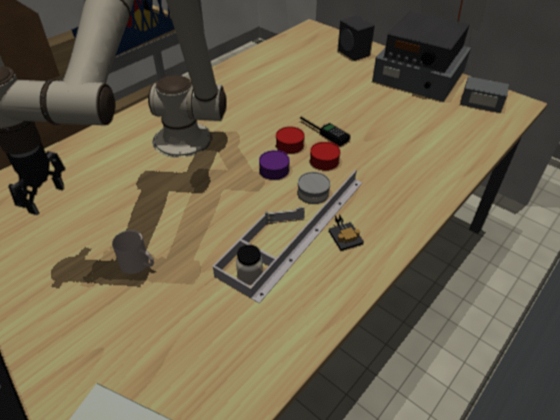

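View pics/top0.png

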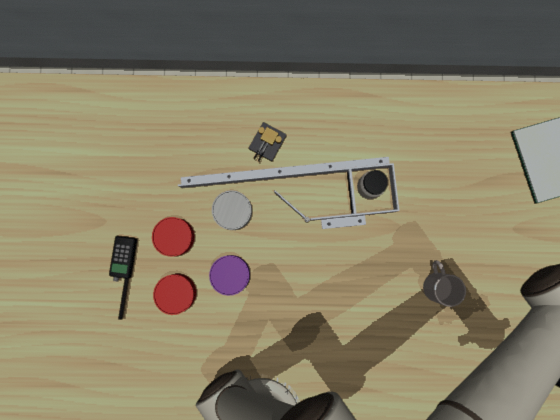

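Top view: the grey tin is at (232,210). Look-alikes are purple at (230,275) and red at (173,237) and (175,294). The gate runs from its hinge at (308,220) to its free end at (276,191). I'll choose the grey one and check it in a close crop.

```bash
cat > h.py <<'E'
import numpy as np, cv2
from bench import arm
def cam(n):
    c=arm.camera_params(n); f=210/np.tan(np.radians(c["fov_y"]/2)); return f,c["cx"],c["cy"],np.array(c["world_from_camera"])
def onplane(n,uv,z):
    f,cx,cy,T=cam(n); uv=np.atleast_2d(uv).astype(float)
    r=np.c_[(uv[:,0]-cx)/f,(uv[:,1]-cy)/f,np.ones(len(uv))]@T[:3,:3].T
    return T[:3,3]+r*((z-T[2,3])/r[:,2])[:,None]
def cloud(n,d):
    f,cx,cy,T=cam(n); v,u=np.mgrid[:d.shape[0],:d.shape[1]]
    P=np.stack([(u-cx)/f*d,(v-cy)/f*d,d],-1)@T[:3,:3].T+T[:3,3]; P[d==0]=np.nan; return P
E
python3 - <<'E'
from h import *
p,d=arm.get_image("top"); np.savez("top0.npz",p=p,d=d)
cv2.imwrite("pics/crop0.png",cv2.resize(p[140:250,165:415,::-1],None,fx=3.2,fy=3.2,interpolation=cv2.INTER_CUBIC))
P=cloud("top",d)
for uv in [(232,210),(230,275),(173,237),(300,172),(350,190),(280,210),(320,218)]: print(uv,P[uv[1],uv[0]].round(1),p[uv[1],uv[0]])
E
```

```text
(232, 210) [541.6  84.5  43.6] [153 154 151]
(230, 275) [371.4  85.3  43. ] [119  76 138]
(173, 237) [467.8 236.8  45.9] [161  54  51]
(300, 172) [652.7 -94.8   4.9] [169 171 175]
(350, 190) [ 601.7 -228.5   32.2] [55 57 60]
(280, 210) [547.5 -41.7  -0.8] [165 158 120]
(320, 218) [ 524.3 -147.8   46.2] [140 144 149]
```

View pics/crop0.png

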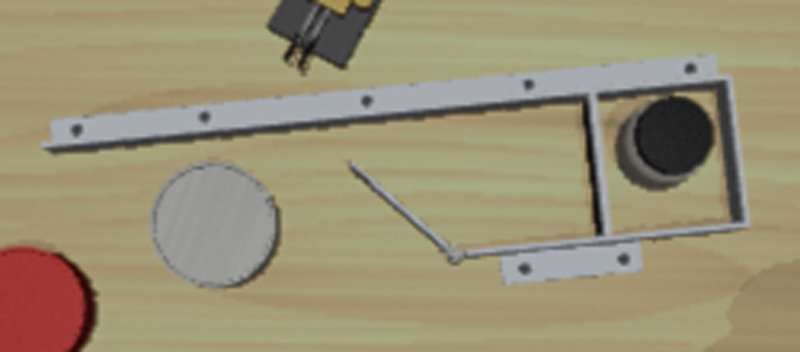

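The crop shows a plain grey lid at crop (215,225), which fits the tin. The gate's free end is at crop (350,163), its hinge at (455,257), and the end stop at crop x≈592. Next I'll measure the frames.

```bash
python3 - <<'E'
from h import *
z=np.load("top0.npz");p=z["p"];g=cv2.cvtColor(p,cv2.COLOR_RGB2GRAY).astype(float)
lo=[];hi=[]
for u in range(186,345,2):
    vc=186+(u-181)*(168-186)/(350-181)
    vs=np.arange(int(vc)-8,int(vc)+9); c=g[vs,u]; i=c.argmin()
    def cross(step):
        j=i
        while 0<j+step<len(c)-1 and c[j]<115: j+=step
        a,b=c[j-step],c[j]; return vs[j-step]+step*(115-a)/(b-a+1e-9)
    lo.append((u,cross(1)));hi.append((u,cross(-1)))
def fit(L,zz):
    P=onplane("top",L,zz)[:,:2]
    vx,vy,x,y=cv2.fitLine(P.astype(np.float32),cv2.DIST_HUBER,0,.01,.01).ravel()
    if vy<0:vx,vy=-vx,-vy
    r=(P-[x,y])@np.array([-vy,vx]); return np.array([x,y]),np.array([vx,vy]),r.std()
print("foot",fit(lo,0)); print("top",fit(hi,45))
for n,c,zz in [("hinge",(455,257),50),("gate end",(350,163),54),("gate end44",(350,163),44)]:
    print(n,onplane("top",((c[0]+.5)/3.2+164.5,(c[1]+.5)/3.2+139.5),zz).round(1))
# tin
hsv=cv2.cvtColor(p,cv2.COLOR_RGB2HSV); m=((hsv[...,1]<40)&(hsv[...,2]>120)).astype(np.uint8);m[:185]=0;m[240:]=0;m[:,:205]=0;m[:,260:]=0
cs,_=cv2.findContours(m,0,cv2.CHAIN_APPROX_NONE);c=max(cs,key=cv2.contourArea);(u,v),(a,b),_=cv2.fitEllipse(c)
print("tin",u,v,a,b,onplane("top",(u,v),48).round(1))
# end stop foot: print rows
for v in (185,195,205): print(v,g[v,338:362].astype(int))
E
```

```text
foot (array([621.77606 ,  72.391624], dtype=float32), array([-0.11612403,  0.9932347 ], dtype=float32), np.float64(0.6859609247399505))
top (array([630.6763   ,  -0.9233791], dtype=float32), array([-0.11770657,  0.9930484 ], dtype=float32), np.float64(0.13677080899706157))
hinge [[ 518.3 -113.    50. ]]
gate end [[593.8 -25.6  54. ]]
gate end44 [[595.1 -25.4  44. ]]
tin 230.8030242919922 209.66639709472656 38.10774612426758 38.43686294555664 [[542.1  87.2  48. ]]
185 [161 161 162 161 161 161 161 159 150 138  49  21  98 170 171 163 150 148
 139  77  58  61  78  98]
195 [159 159 160 160 160 159 160 160 157 148 138  54  15  86 156 172 166 162
 162 163 164 155 104  76]
205 [159 158 158 158 159 157 157 157 157 158 155 134  52  16  81 152 170 162
 154 153 153 153 152 152]
```

```bash
cat >> h.py <<'E'
from scipy.spatial.transform import Rotation as Ro
EY=np.array([-.117,.9931]);EX=np.array([.9931,.117]);O=np.array([642.0,-98.4])
def w2r(P): P=np.atleast_2d(P); q=P[:,:2]-O; return np.c_[q@EX,q@EY]
def r2w(x,y): return O+x*EX+y*EY
def st():
    s=arm.read_state(); R=Ro.from_quat(s["ee_rot"]); p=s["position"]; M=R.as_matrix()
    yaw=np.degrees(np.arctan2(M[1,0],M[0,0]))
    print("t",round(float(s["clock"]),2),"pos",p.round(1),"rack",w2r(p).round(1),"yaw",yaw.round(2),"tilt",M[:2,2].round(3),"F",s["contact_force"].round(1),"F rack",(s["contact_force"][:2]@np.c_[EX,EY]).round(1),"w",round(float(s["gripper_width"]),1),"q",s["joints"].round(2))
    return p,M
def delta(tx,ty,tz):
    p,M=st(); t=np.r_[r2w(tx,ty),tz]; print("tool delta mm",(M.T@(t-p)).round(1))
E
python3 - <<'E'
from h import *
print("stop foot",w2r(onplane("top",[(347.7,185),(348.7,195),(349.7,205)],0)).round(1))
print("rail end top",w2r(onplane("top",[(181-1,185.5)],45)).round(1))
print("tin",w2r([[542.1,87.2]]),"gate end",w2r([[594,-25.5]]))
M=Ro.from_quat(arm.read_state()["ee_rot"]).as_matrix()
des=np.c_[np.r_[-EY,0],np.r_[-EX,0],[0,0,-1]]
print("turn to go",Ro.from_matrix(M.T@des).as_rotvec())
# scene view check
p,d=arm.get_image("scene")
cv2.imwrite("pics/scene_crop.png",cv2.resize(p[160:310,200:370,::-1],None,fx=4,fy=4,interpolation=cv2.INTER_CUBIC))
E
```

```text
stop foot [[ -37.2 -125. ]
 [ -65.  -124.7]
 [ -92.7 -124.3]]
rail end top [[1.000e-01 3.243e+02]]
tin [[-77.49549 196.00766]] gate end [[-39.1395   78.01299]]
turn to go [ 1.47019222e-03  9.55949264e-04 -1.30540921e+00]
```

View pics/scene_crop.png

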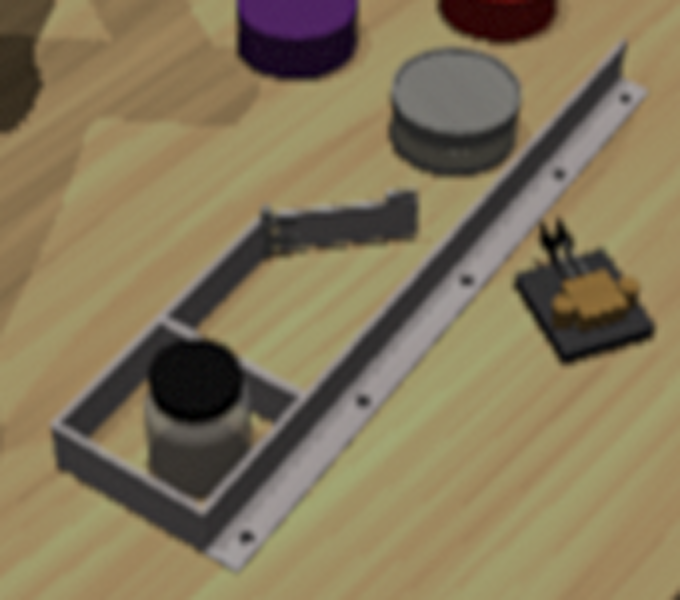

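{"api": "drive_tool", "payload": {
  "moves": [
    [[0, 0, 0, 0, 0, 0, -0.145], [0, 0, 0, 0, 0, 0, -0.145], [0, 0, 0, 0, 0, 0, -0.145], [0, 0, 0, 0, 0, 0, -0.145], [0, 0, 0, 0, 0, 0, -0.145], [0, 0, 0, 0, 0, 0, -0.145], [0, 0, 0, 0, 0, 0, -0.145], [0, 0, 0, 0, 0, 0, -0.145], [0, 0, 0, 0, 0, 0, -0.145]]
  ]
}}

```text
clock: 1.1
position: [232.7, -577.9, 227.5]
ee_rot: [0.762, -0.648, -0.003, -0.002]
contact_force: [0.6, 0.5, -0.8]
gripper_width: -0.3
```

The scene crop agrees with the top view: grey tin, gate half open with its tab, empty bay in front of the jar. Next I'll go above the inside of the gate.

```bash
python3 - <<'E'
from h import *
p,M=st(); des=np.c_[np.r_[-EY,0],np.r_[-EX,0],[0,0,-1]]
print("turn",Ro.from_matrix(M.T@des).as_rotvec().round(4))
t=np.r_[r2w(-31,28),150]; print("with final frame",(des.T@(t-p)).round(1), (M.T@(t-p)).round(1))
E
```

```text
t 1.1 pos [ 232.7 -577.9  227.5] rack [[-462.6 -428.3]] yaw -80.75 tilt [-0.003  0.007] F [ 0.6  0.5 -0.8] F rack [0.7 0.4] w -0.3 q [-0.93  0.39  0.   -0.   -1.19  1.09]
turn [0.002  0.0073 0.0442]
with final frame [-456.3 -431.6   77.5] [-436.2 -451.5   79.8]
```

{"api": "drive_tool", "payload": {
  "moves": [
    [[0, -0.031, -0.032, 0, 0, 0, 0.044], [0, -0.032, -0.031, 0, 0, 0, 0], [0, -0.032, -0.031, 0, 0, 0, 0], [0, -0.032, -0.031, 0, 0, 0, 0], [0, -0.032, -0.031, 0, 0, 0, 0], [0, -0.032, -0.031, 0, 0, 0, 0], [0, -0.032, -0.031, 0, 0, 0, 0], [0, -0.032, -0.031, 0, 0, 0, 0], [0, -0.032, -0.031, 0, 0, 0, 0], [0, -0.032, -0.031, 0, 0, 0, 0], [0, -0.032, -0.031, 0, 0, 0, 0], [0, -0.032, -0.031, 0, 0, 0, 0], [0, -0.032, -0.031, 0, 0, 0, 0], [0, -0.032, -0.031, 0, 0, 0, 0], [0, 0, 0, 0, 0, 0, 0]]
  ]
}}

```text
clock: 2.6
position: [623.4, -62.2, 226.2]
ee_rot: [0.746, -0.665, -0.005, -0.002]
contact_force: [-0.9, -0.1, -0.2]
gripper_width: 0.1
```

```bash
cat >> h.py <<'E'
def d2(tx,ty,tz):
    p,M=st(); des=np.c_[np.r_[-EY,0],np.r_[-EX,0],[0,0,-1]]
    t=np.r_[r2w(tx,ty),tz]; print("delta mm",(M.T@(t-p)).round(1),"turn",Ro.from_matrix(M.T@des).as_rotvec().round(4))
E
python3 -c "
from h import *
d2(-31,28,22)"
```

```text
t 2.6 pos [623.4 -62.2 226.2] rack [[-14.2  38.1]] yaw -83.42 tilt [-0.005  0.009] F [-0.9 -0.1 -0.2] F rack [-0.9  0. ] w 0.1 q [ 0.15  0.39  0.01 -0.01 -1.19 -0.03]
delta mm [ 12.1  15.9 204.1] turn [ 0.0043  0.0097 -0.0025]
```

{"api": "drive_tool", "payload": {
  "moves": [
    [[0, 0.012, 0.016, 0.02, 0.004, 0.01, 0], [0, 0, 0, 0.045, 0, 0, 0], [0, 0, 0, 0.045, 0, 0, 0], [0, 0, 0, 0.045, 0, 0, 0], [0, 0, 0, 0.035, 0, 0, 0], [0, 0, 0, 0.014, 0, 0, 0], [0, 0, 0, 0, 0, 0, 0]]
  ]
}}

```text
clock: 3.3
position: [609.3, -76.8, 16.4]
ee_rot: [0.747, -0.665, 0.002, -0.0]
contact_force: [-0.0, 0.4, -0.1]
gripper_width: -0.2
```

```bash
python3 -c "
from h import *
d2(-31,28,22)
p,d=arm.get_image('wrist');cv2.imwrite('pics/w1.png',p[:,:,::-1])
p,d=arm.get_image('top');cv2.imwrite('pics/t1.png',cv2.resize(p[120:270,150:420,::-1],None,fx=2.8,fy=2.8))"
```

```text
t 3.3 pos [609.3 -76.8  16.4] rack [[-30.   25.3]] yaw -83.33 tilt [ 0.003 -0.001] F [-0.   0.4 -0.1] F rack [0.  0.4] w -0.2 q [ 0.14  0.59 -0.26  0.   -0.72 -0.02]
delta mm [-2.7  1.  -5.6] turn [-0.0027 -0.0016 -0.0008]
```

View pics/w1.png

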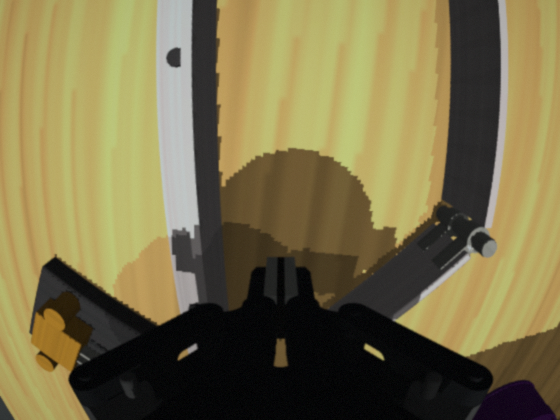

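View pics/t1.png

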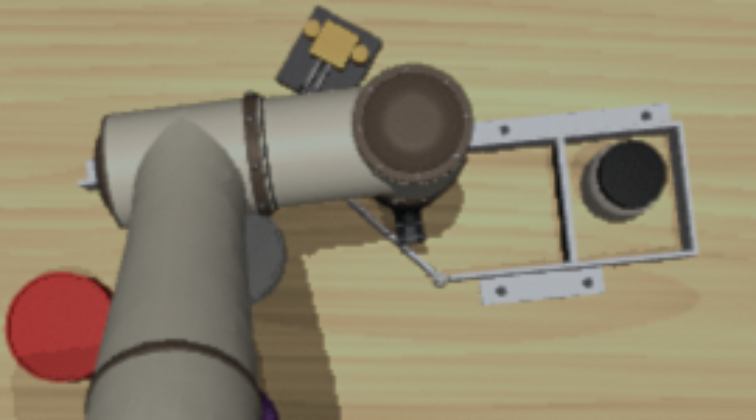

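Wrist view: the shut fingertips at (282,285) stand between the gate on the right and the rail on the left. Now I'll sweep the gate open.

{"api": "drive_tool", "payload": {
  "moves": [
    [[0, -0.005, 0.004, -0.005, 0, 0, 0], [0, -0.005, 0.004, 0, 0, 0, 0], [0, -0.008, 0.004, 0, 0, 0, 0], [0, -0.008, 0.005, 0, 0, 0, 0], [0, -0.007, 0.006, 0, 0, 0, 0], [0, -0.007, 0.006, 0, 0, 0, 0], [0, -0.006, 0.007, 0, 0, 0, 0], [0, -0.006, 0.007, 0, 0, 0, 0]]
  ]
}}

```text
clock: 4.2
position: [562.5, -25.8, 30.6]
ee_rot: [0.748, -0.664, 0.008, -0.007]
contact_force: [1.4, 0.0, 0.5]
gripper_width: -0.0
```

```bash
python3 -c "
from h import *
d2(-121,92,20)"
```

```text
t 4.2 pos [562.5 -25.8  30.6] rack [[-70.4  81.4]] yaw -83.24 tilt [0.021 0.   ] F [1.4 0.  0.5] F rack [ 1.4 -0.1] w -0.0 q [ 0.24  0.5  -0.4   0.01 -0.65 -0.13]
delta mm [-10.7  50.8   9.5] turn [-0.0212 -0.0022  0.0007]
```

{"api": "drive_tool", "payload": {
  "moves": [
    [[0, -0.004, 0.008, 0.004, -0.01, 0, 0], [0, -0.003, 0.008, 0.003, -0.01, 0, 0], [0, -0.002, 0.009, 0.002, 0, 0, 0], [0, -0.001, 0.009, 0.001, 0, 0, 0], [0, -0.001, 0.009, 0, 0, 0, 0], [0, 0, 0.008, 0, 0, 0, 0], [0, 0, 0, 0, 0, 0, 0]]
  ]
}}

```text
clock: 4.9
position: [504.5, -20.2, 19.0]
ee_rot: [0.748, -0.664, 0.0, 0.002]
contact_force: [0.3, -0.1, 0.4]
gripper_width: -0.5
```

```bash
python3 -c "
from h import *
d2(-121,92,20)
p,d=arm.get_image('wrist');cv2.imwrite('pics/w2.png',p[:,:,::-1])"
```

```text
t 4.9 pos [504.5 -20.2  19. ] rack [[-127.4   93.8]] yaw -83.22 tilt [-0.002 -0.002] F [ 0.3 -0.1  0.4] F rack [ 0.3 -0.2] w -0.5 q [ 0.28  0.45 -0.54  0.   -0.58 -0.17]
delta mm [ 1.8 -6.4 -1. ] turn [ 0.0021 -0.0022  0.0011]
```

View pics/w2.png

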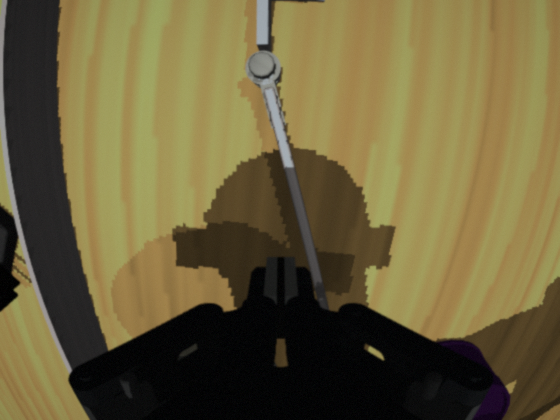

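The gate is now past pi/2, at about 1.8 rad: its pin is at (263,66) and the gate leans right. Now I'll move to the robot side of the tin.

{"api": "drive_tool", "payload": {
  "moves": [
    [[0, 0, -0.004, -0.03, 0, 0, 0], [0, 0, 0, -0.04, 0, 0, 0], [0, -0.015, 0.006, -0.01, 0, 0, 0], [0, -0.03, 0.01, 0, 0, 0, 0], [0, -0.03, 0.01, 0, 0, 0, 0], [0, -0.025, 0.008, 0, 0, 0, 0], [0, 0, 0, 0, 0, 0, 0]]
  ]
}}

```text
clock: 5.65
position: [464.9, 78.3, 103.0]
ee_rot: [0.746, -0.666, 0.001, -0.0]
contact_force: [0.4, 0.1, 0.5]
gripper_width: 0.3
```

```bash
python3 -c "
from h import *
d2(-162,196,15)"
```

```text
t 5.65 pos [464.9  78.3 103. ] rack [[-155.2  196.2]] yaw -83.48 tilt [ 0.001 -0.001] F [0.4 0.1 0.5] F rack [0.4 0.1] w 0.3 q [ 0.51  0.27 -0.54  0.   -0.76 -0.4 ]
delta mm [ 0.2  6.9 88. ] turn [-0.001  -0.001  -0.0034]
```

{"api": "drive_tool", "payload": {
  "moves": [
    [[0, 0, 0.007, 0.03, 0, 0, 0], [0, 0, 0, 0.035, 0, 0, 0], [0, 0, 0, 0.018, 0, 0, 0], [0, 0, 0, 0, 0, 0, 0]]
  ]
}}

```text
clock: 6.05
position: [461.2, 78.5, 19.7]
ee_rot: [0.747, -0.665, 0.002, -0.003]
contact_force: [-1.5, -0.2, -0.1]
gripper_width: -0.0
```

```bash
python3 -c "
from h import *
d2(-118,196,15)
p,d=arm.get_image('wrist');cv2.imwrite('pics/w3.png',p[:,:,::-1])
p,d=arm.get_image('scene');cv2.imwrite('pics/s3.png',cv2.resize(p[60:300,180:430,::-1],None,fx=2.4,fy=2.4))"
```

```text
t 6.05 pos [461.2  78.5  19.7] rack [[-158.8  196.9]] yaw -83.37 tilt [0.008 0.002] F [-1.5 -0.2 -0.1] F rack [-1.5 -0.1] w -0.0 q [ 0.52  0.4  -0.63  0.   -0.53 -0.41]
delta mm [  0.8 -40.8   5. ] turn [-0.008   0.0011 -0.0016]
```

View pics/w3.png

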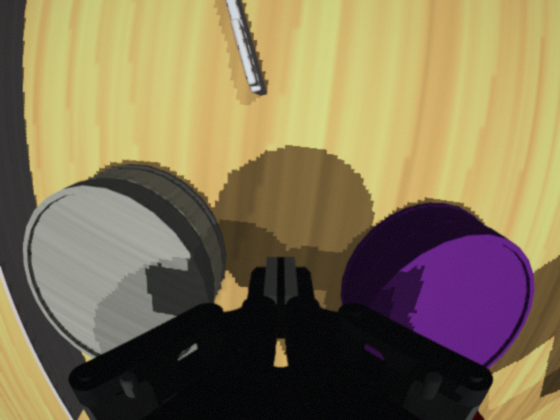

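View pics/s3.png

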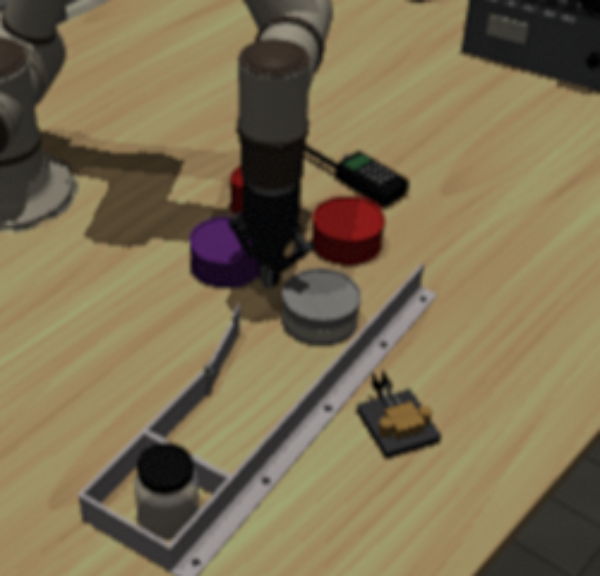

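Wrist view: the fingers at (282,290) are between the grey tin (left, 125,260) and the purple one (right, 440,290). The gate is clear at the top. Now pushing.

{"api": "drive_tool", "payload": {
  "moves": [
    [[0, 0, -0.005, 0.003, -0.004, 0, 0], [0, 0, -0.005, 0.002, -0.004, 0, 0], [0, 0, -0.005, 0, 0, 0, 0], [0, 0, -0.005, 0, 0, 0, 0], [0, 0, -0.005, 0, 0, 0, 0], [0, 0, -0.005, 0, 0, 0, 0], [0, 0, -0.004, 0, 0, 0, 0]]
  ]
}}

```text
clock: 6.85
position: [494.6, 80.9, 19.2]
ee_rot: [0.746, -0.666, -0.002, 0.002]
contact_force: [-6.6, 0.1, 5.4]
gripper_width: -0.1
```

```bash
python3 -c "
from h import *
d2(-118,196,15)"
```

```text
t 6.85 pos [494.6  80.9  19.2] rack [[-125.4  195.3]] yaw -83.53 tilt [-0.006 -0.   ] F [-6.6  0.1  5.4] F rack [-6.5  0.8] w -0.1 q [ 0.48  0.45 -0.54 -0.   -0.59 -0.37]
delta mm [-0.7 -7.5  4.2] turn [ 0.0059  0.0007 -0.0044]
```

{"api": "drive_tool", "payload": {
  "moves": [
    [[0, 0, -0.004, 0, 0, 0, 0], [0, 0, -0.003, 0, 0, 0, 0], [0, 0, -0.003, 0, 0, 0, 0], [0, 0, -0.002, 0, 0, 0, 0]]
  ]
}}

```text
clock: 7.25
position: [501.7, 79.9, 19.5]
ee_rot: [0.745, -0.667, -0.005, 0.008]
contact_force: [-5.0, 0.3, 2.8]
gripper_width: 0.1
```

```bash
python3 -c "
from h import *
d2(-118,196,15)
p,d=arm.get_image('wrist');cv2.imwrite('pics/w4.png',p[:,:,::-1])"
```

```text
t 7.25 pos [501.7  79.9  19.5] rack [[-118.5  193.5]] yaw -83.62 tilt [-0.019 -0.005] F [-5.   0.3  2.8] F rack [-5.   0.9] w 0.1 q [ 0.48  0.46 -0.51 -0.01 -0.62 -0.36]
delta mm [-2.5 -0.6  4.4] turn [ 0.0191 -0.0026 -0.0059]
```

View pics/w4.png

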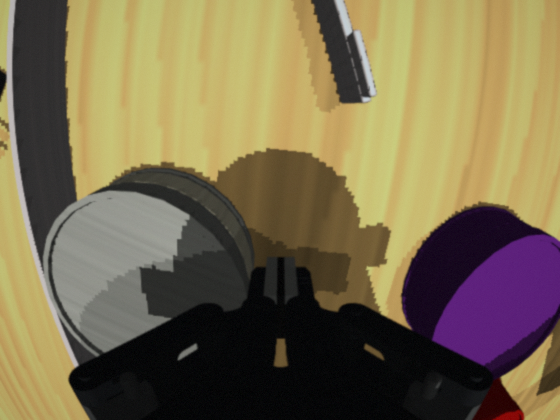

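{"api": "drive_tool", "payload": {
  "moves": [
    [[0, 0, -0.003, 0, 0.008, 0, 0.004], [0, -0.001, -0.003, 0, 0.008, 0, 0], [0, 0, -0.003, 0, 0, 0, 0]]
  ]
}}

```text
clock: 7.6
position: [503.7, 79.2, 19.1]
ee_rot: [0.743, -0.669, -0.004, 0.009]
contact_force: [-10.9, 4.6, 6.4]
gripper_width: 0.2
```

```bash
python3 -c "
from h import *
d2(-118,196,15)"
```

```text
t 7.6 pos [503.7  79.2  19.1] rack [[-116.5  192.6]] yaw -83.98 tilt [-0.018 -0.008] F [-10.9   4.6   6.4] F rack [-10.3   5.9] w 0.2 q [ 0.47  0.46 -0.51 -0.   -0.62 -0.37]
delta mm [-3.4  1.4  4.1] turn [ 0.0186 -0.0064 -0.0123]
```

{"api": "drive_tool", "payload": {
  "moves": [
    [[0, -0.001, -0.003, 0, 0.008, 0, 0], [0, -0.001, -0.003, 0, 0, 0, 0]]
  ]
}}

```text
clock: 7.8
position: [503.5, 79.3, 18.9]
ee_rot: [0.743, -0.669, -0.004, 0.012]
contact_force: [-9.4, -2.1, 8.2]
gripper_width: 0.1
```

```bash
python3 -c "
from h import *
d2(-118,196,15)"
```

```text
t 7.8 pos [503.5  79.3  18.9] rack [[-116.7  192.6]] yaw -84.06 tilt [-0.023 -0.013] F [-9.4 -2.1  8.2] F rack [-9.5 -1. ] w 0.1 q [ 0.48  0.47 -0.51  0.   -0.62 -0.37]
delta mm [-3.4  1.2  3.9] turn [ 0.024  -0.0103 -0.0137]
```

The tin no longer moves and about 10 N holds, so it is against the rail. I'll back off, rise, and go to the far (+y) side with the jaws half open to cradle it.

{"api": "drive_tool", "payload": {
  "moves": [
    [[0, 0, 0.012, 0, 0, 0, 0], [0, 0, 0.006, 0, 0.01, -0.01, -0.014], [0, 0, 0, -0.045, 0, 0, 0], [0.5, 0, 0, -0.045, 0, 0, 0], [0.5, -0.03, -0.03, 0, 0, 0, 0], [0.5, -0.03, -0.035, 0, 0, 0, 0], [0.5, -0.015, -0.015, 0, 0, 0, 0], [0.5, 0, 0, 0, 0, 0, 0]]
  ]
}}

```text
clock: 8.6
position: [568.0, 167.5, 118.4]
ee_rot: [0.75, -0.662, 0.001, -0.008]
contact_force: [-0.0, -0.2, -0.7]
gripper_width: 42.6
```

```bash
python3 -c "
from h import *
d2(-52,266,15)
p,d=arm.get_image('wrist');cv2.imwrite('pics/w5.png',p[:,:,::-1]);np.savez('w5.npz',p=p,d=d)
p,d=arm.get_image('scene');cv2.imwrite('pics/s5.png',cv2.resize(p[60:300,180:430,::-1],None,fx=2.4,fy=2.4))"
```

```text
t 8.6 pos [568.  167.5 118.4] rack [[-42.4 272.7]] yaw -82.87 tilt [0.012 0.012] F [-0.  -0.2 -0.7] F rack [-0.  -0.2] w 42.6 q [ 0.56  0.42 -0.24 -0.   -0.89 -0.43]
delta mm [  7.7  11.1 103.2] turn [-0.0137  0.01    0.0072]
```

View pics/w5.png

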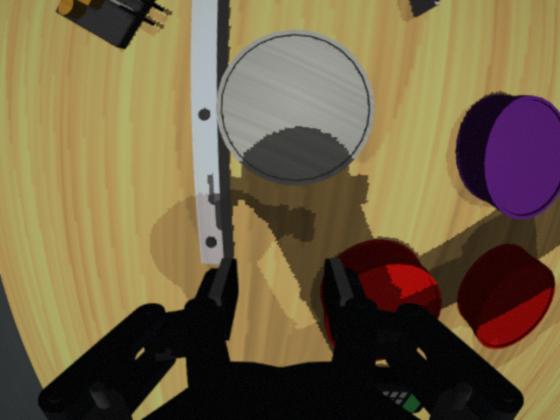

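View pics/s5.png

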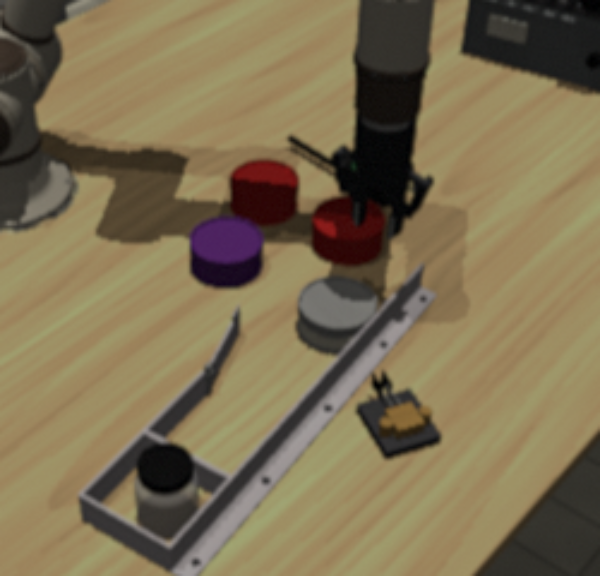

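The wrist view shows the tin's lid centred at (296,108), touching the rail. I'll measure it.

```bash
cat >> h.py <<'E'
def wplane(uv,z,pose=None):
    c=arm.camera_params("wrist"); f=210/np.tan(np.radians(c["fov_y"]/2)); T=np.array(c["T_tool_cam"])
    s=arm.read_state(); R=Ro.from_quat(s["ee_rot"]).as_matrix() if pose is None else pose[1]; p=s["position"] if pose is None else pose[0]
    uv=np.atleast_2d(uv).astype(float)-[c["cx"],c["cy"]]; r=np.hypot(*uv.T); th=r/f; r[r==0]=1
    dc=np.c_[uv*(np.sin(th)/r)[:,None],np.cos(th)]
    dw=dc@T[:3,:3].T@R.T; o=R@T[:3,3]+p
    return o+dw*((z-o[2])/dw[:,2])[:,None]
E
python3 - <<'E'
from h import *
p=np.load("w5.npz")["p"]
th=np.radians(np.arange(0,360,5))
hsv=cv2.cvtColor(p,cv2.COLOR_RGB2HSV); m=((hsv[...,1]<45)).astype(np.uint8); m[190:]=0;m[:,:226]=0;m[:,380:]=0
m=cv2.morphologyEx(m,cv2.MORPH_OPEN,np.ones((5,5)))
cs,_=cv2.findContours(m,0,cv2.CHAIN_APPROX_NONE);c=max(cs,key=cv2.contourArea)[:,0]
W=w2r(wplane(c,48)); (cx,cy),r=cv2.minEnclosingCircle(W.astype(np.float32)); print("mask",cx,cy,r,W.min(0),W.max(0))
E_=w2r(wplane([(218,108),(373,108),(296,32),(296,185)],48));print(E_.round(1))
print("rail face foot",w2r(wplane([(231,200),(230,130),(229,30)],0)).round(1), "hole/top")
E
```

```text
mask -52.37885665893555 192.76101684570312 52.48800277709961 [-104.22039165  140.68907992] [ -7.50743398 243.08456329]
[[  -2.8  192. ]
 [-104.1  190.4]
 [ -53.   142.1]
 [ -54.1  243.7]]
rail face foot [[ -1.6 269.4]
 [ -2.6 210.6]
 [ -2.1 128.8]] hole/top
```

{"api": "drive_tool", "payload": {
  "moves": [
    [[0.5, 0.005, 0.009, 0.03, -0.013, 0.01, 0.007], [0.5, 0, 0, 0.035, 0, 0, 0], [0.5, 0, 0, 0.03, 0, 0, 0], [0.5, 0, 0, 0.006, 0, 0, 0], [0.5, 0, 0, 0, 0, 0, 0]]
  ]
}}

```text
clock: 9.2
position: [556.2, 155.7, 16.4]
ee_rot: [0.746, -0.666, 0.0, -0.001]
contact_force: [0.5, 0.2, -0.0]
gripper_width: 43.0
```

```bash
python3 -c "
from h import *
d2(-51,250,14)"
```

```text
t 9.2 pos [556.2 155.7  16.4] rack [[-55.4 262.4]] yaw -83.47 tilt [0.001 0.001] F [ 0.5  0.2 -0. ] F rack [0.6 0.2] w 43.0 q [ 0.55  0.54 -0.36  0.   -0.67 -0.44]
delta mm [12.4 -4.5  2.4] turn [-0.0012  0.0004 -0.0033]
```

{"api": "drive_tool", "payload": {
  "moves": [
    [[0.5, 0.003, -0.004, 0.002, 0, 0, 0], [0.5, 0.004, -0.001, 0, 0, 0, 0], [0.5, 0.004, 0, 0, 0, 0, 0], [0.5, 0.004, 0, 0, 0, 0, 0], [0.5, 0.004, 0, 0, 0, 0, 0]]
  ]
}}

```text
clock: 9.7
position: [563.9, 137.3, 18.2]
ee_rot: [0.746, -0.666, -0.0, -0.003]
contact_force: [-1.6, 2.5, -2.4]
gripper_width: 42.8
```

```bash
python3 -c "
from h import *
d2(-51,-14,14)"
```

```text
t 9.7 pos [563.9 137.3  18.2] rack [[-50.  243.2]] yaw -83.56 tilt [0.004 0.005] F [-1.6  2.5 -2.4] F rack [-1.2  2.7] w 42.8 q [ 0.52  0.54 -0.35 -0.   -0.67 -0.4 ]
delta mm [ 2.572e+02 -2.000e-01  3.000e+00] turn [-0.0049  0.0044 -0.0049]
```

{"api": "drive_tool", "payload": {
  "moves": [
    [[0.5, 0.005, -0.0005, 0.001, 0, 0.002, 0], [0.5, 0.005, -0.0005, 0.001, 0, 0.002, 0], [0.5, 0.005, -0.0005, 0, 0, 0, 0], [0.5, 0.005, -0.0005, 0, 0, 0, 0], [0.5, 0.005, -0.0005, 0, 0, 0, 0], [0.5, 0.005, -0.0005, 0, 0, 0, 0], [0.5, 0.005, -0.0005, 0, 0, 0, 0], [0.5, 0.005, -0.0005, 0, 0, 0, 0], [0.5, 0.005, -0.0005, 0, 0, 0, 0], [0.5, 0.005, -0.0005, 0, 0, 0, 0]]
  ]
}}

```text
clock: 10.7
position: [569.2, 90.7, 17.5]
ee_rot: [0.746, -0.666, -0.003, -0.002]
contact_force: [-4.2, 4.8, 0.8]
gripper_width: 42.6
```

```bash
python3 -c "
from h import *
d2(-51,-14,14)
p,d=arm.get_image('wrist');cv2.imwrite('pics/w6.png',p[:,:,::-1]);np.savez('w6.npz',p=p,d=d)"
```

```text
t 10.7 pos [569.2  90.7  17.5] rack [[-50.2 196.3]] yaw -83.54 tilt [-0.002  0.006] F [-4.2  4.8  0.8] F rack [-3.6  5.2] w 42.6 q [ 0.44  0.54 -0.35 -0.01 -0.68 -0.31]
delta mm [ 2.103e+02 -1.000e-01  2.200e+00] turn [ 0.0014  0.0062 -0.0045]
```

View pics/w6.png

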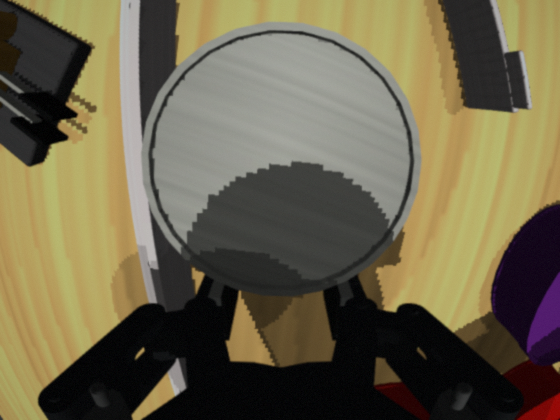

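The tin's lid is centred at (282,158), cradled by both fingers at (220,285) and (338,285) and touching the rail. Continuing along the rail.

{"api": "drive_tool", "payload": {
  "moves": [
    [[0.5, 0.005, -0.0007, 0.001, 0, 0.002, 0], [0.5, 0.005, -0.0007, 0, 0, 0.002, 0], [0.5, 0.005, -0.0007, 0, 0, 0, 0], [0.5, 0.005, -0.0007, 0, 0, 0, 0], [0.5, 0.005, -0.0007, 0, 0, 0, 0], [0.5, 0.005, -0.0007, 0, 0, 0, 0], [0.5, 0.005, -0.0007, 0, 0, 0, 0], [0.5, 0.005, -0.0007, 0, 0, 0, 0], [0.5, 0.005, -0.0007, 0, 0, 0, 0], [0.5, 0.005, -0.0007, 0, 0, 0, 0]]
  ]
}}

```text
clock: 11.75
position: [574.5, 44.2, 17.4]
ee_rot: [0.746, -0.666, -0.007, 0.003]
contact_force: [-4.4, 5.5, 0.9]
gripper_width: 42.9
```

```bash
python3 -c "
from h import *
d2(-51,-14,14)"
```

```text
t 11.75 pos [574.5  44.2  17.4] rack [[-50.4 149.5]] yaw -83.57 tilt [-0.014  0.005] F [-4.4  5.5  0.9] F rack [-3.7  5.9] w 42.9 q [ 0.35  0.55 -0.34 -0.02 -0.7  -0.23]
delta mm [163.5  -0.2   2.3] turn [ 0.0133  0.0069 -0.0051]
```

{"api": "drive_tool", "payload": {
  "moves": [
    [[0.5, 0.005, -0.0007, 0.001, 0.006, 0.003, -0.002], [0.5, 0.005, -0.0007, 0, 0.006, 0.003, -0.002], [0.5, 0.005, -0.0007, 0, 0, 0, 0], [0.5, 0.005, -0.0007, 0, 0, 0, 0], [0.5, 0.005, -0.0007, 0, 0.003, 0, 0], [0.5, 0.005, -0.0007, 0, 0, 0, 0], [0.5, 0.005, -0.0007, 0, 0.003, 0, 0], [0.5, 0.005, -0.0007, 0, 0, 0, 0], [0.5, 0.005, -0.0007, 0, 0.003, 0, 0], [0.5, 0.005, -0.0007, 0, 0, 0, 0], [0.5, 0.005, -0.0007, 0, 0, 0, 0], [0.5, 0.005, -0.0007, 0, 0, 0, 0]]
  ]
}}

```text
clock: 12.95
position: [581.0, -12.0, 17.5]
ee_rot: [0.747, -0.665, -0.005, 0.001]
contact_force: [-3.1, 5.3, -0.0]
gripper_width: 42.6
```

```bash
python3 -c "
from h import *
d2(-51,-14,14)
p,d=arm.get_image('wrist');cv2.imwrite('pics/w7.png',p[:,:,::-1])"
```

```text
t 12.95 pos [581.  -12.   17.5] rack [[-50.5  93. ]] yaw -83.37 tilt [-0.008  0.005] F [-3.1  5.3 -0. ] F rack [-2.4  5.6] w 42.6 q [ 0.25  0.55 -0.33 -0.01 -0.69 -0.13]
delta mm [107.    0.3   2.8] turn [ 0.0076  0.0059 -0.0015]
```

View pics/w7.png

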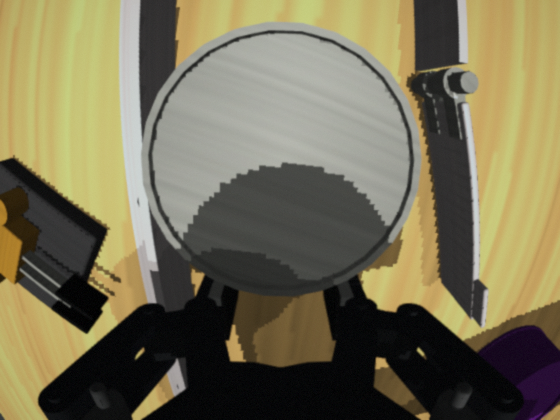

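The tin is entering the mouth; the hinge is at (460,82) and the gate stays clear on the right. Continuing.

{"api": "drive_tool", "payload": {
  "moves": [
    [[0.5, 0.005, -0.0007, 0.001, 0.004, 0.003, 0], [0.5, 0.005, -0.0007, 0, 0.004, 0.003, 0], [0.5, 0.005, -0.0007, 0, 0, 0, 0], [0.5, 0.005, -0.0007, 0, 0, 0, 0], [0.5, 0.005, -0.0007, 0, 0.003, 0, 0], [0.5, 0.005, -0.0007, 0, 0, 0, 0], [0.5, 0.005, -0.0007, 0, 0.003, 0, 0], [0.5, 0.005, -0.0007, 0, 0, 0, 0], [0.5, 0.005, -0.0007, 0, 0.003, 0, 0], [0.5, 0.005, -0.0007, 0, 0, 0, 0], [0.5, 0.005, -0.0007, 0, 0, 0, 0], [0.5, 0.005, -0.0007, 0, 0, 0, 0], [0.5, 0.005, -0.0007, 0, 0, 0, 0], [0.5, 0.005, -0.0007, 0, 0, 0, 0], [0.5, 0.005, -0.0007, 0, 0, 0, 0], [0.5, 0.005, -0.0007, 0, 0, 0, 0], [0.5, 0.005, -0.0007, 0, 0, 0, 0], [0.5, 0.004, -0.0007, 0, 0, 0, 0]]
  ]
}}

```text
clock: 14.8
position: [590.6, -95.8, 17.3]
ee_rot: [0.747, -0.665, -0.008, 0.004]
contact_force: [-3.1, 6.1, 1.1]
gripper_width: 42.9
```

```bash
python3 -c "
from h import *
d2(-51,-14,14)"
```

```text
t 14.8 pos [590.6 -95.8  17.3] rack [[-50.8   8.6]] yaw -83.37 tilt [-0.017  0.005] F [-3.1  6.1  1.1] F rack [-2.4  6.4] w 42.9 q [ 0.11  0.57 -0.28 -0.01 -0.73  0.02]
delta mm [22.6  0.2  3.2] turn [ 0.016   0.0068 -0.0015]
```

{"api": "drive_tool", "payload": {
  "moves": [
    [[0.5, 0.004, -0.0007, 0.001, 0.005, 0.003, 0], [0.5, 0.004, -0.0007, 0, 0.005, 0.003, 0], [0.5, 0.004, -0.0007, 0, 0, 0, 0], [0.5, 0.004, -0.0007, 0, 0, 0, 0], [0.5, 0.003, -0.0007, 0, 0, 0, 0]]
  ]
}}

```text
clock: 15.3
position: [592.7, -112.8, 17.2]
ee_rot: [0.747, -0.665, -0.006, 0.004]
contact_force: [-3.8, 5.4, 1.2]
gripper_width: 42.7
```

```bash
python3 -c "
from h import *
d2(-51,-14,14)
p,d=arm.get_image('wrist');cv2.imwrite('pics/w8.png',p[:,:,::-1])"
```

```text
t 15.3 pos [ 592.7 -112.8   17.2] rack [[-50.6  -8.5]] yaw -83.36 tilt [-0.013  0.002] F [-3.8  5.4  1.2] F rack [-3.2  5.9] w 42.7 q [ 0.08  0.58 -0.27 -0.   -0.73  0.04]
delta mm [5.5 0.3 3.2] turn [ 0.013   0.0032 -0.0013]
```

View pics/w8.png

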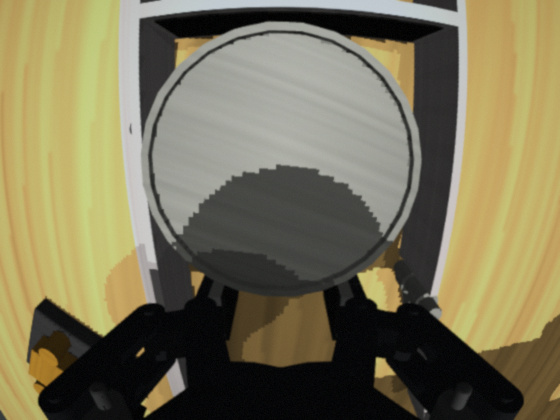

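The tin is nearly at the end stop (the wall's top edge is at row ~15), so I'll press on gently until it stalls.

{"api": "drive_tool", "payload": {
  "moves": [
    [[0.5, 0.003, -0.0007, 0, 0.004, 0, 0], [0.5, 0.003, -0.0007, 0, 0.004, 0, 0], [0.5, 0.003, -0.0007, 0, 0, 0, 0], [0.5, 0.003, -0.0005, 0, 0, 0, 0]]
  ]
}}

```text
clock: 15.75
position: [593.5, -119.4, 17.3]
ee_rot: [0.746, -0.666, -0.008, 0.0]
contact_force: [-5.0, 20.8, 5.3]
gripper_width: 42.8
```

```bash
python3 -c "
from h import *
d2(-51,-14,14)"
```

```text
t 15.75 pos [ 593.5 -119.4   17.3] rack [[-50.6 -15.1]] yaw -83.47 tilt [-0.012  0.009] F [-5.  20.8  5.3] F rack [-2.5 21.2] w 42.8 q [ 0.06  0.58 -0.26 -0.02 -0.74  0.06]
delta mm [-1.1  0.4  3.3] turn [ 0.0107  0.0108 -0.0032]
```

Force stepped up to 21 N at y -15, where contact with the stop was expected, so the tin is at the end stop. I'll hold, back off, rise, then shut the fingers on the way to the gate's outer side.

{"api": "drive_tool", "payload": {
  "moves": [
    [[0.5, 0.001, 0, 0, 0, 0, 0], [0.5, 0, 0, 0, 0, 0, 0], [0.5, 0, 0, 0, 0, 0, 0], [0.5, -0.01, 0, 0, 0.005, 0.005, 0], [0.5, -0.015, 0, 0, 0.005, 0.005, 0], [0.5, 0, 0, -0.04, 0, 0, 0], [0.5, 0, 0, -0.045, 0, 0, 0], [0, 0, 0, 0, 0, 0, 0]]
  ]
}}

```text
clock: 16.55
position: [594.2, -94.9, 106.1]
ee_rot: [0.747, -0.664, 0.004, -0.0]
contact_force: [0.7, 0.4, 0.7]
gripper_width: 29.2
```

```bash
python3 -c "
from h import *
d2(-178,80,20)
p,d=arm.get_image('wrist');cv2.imwrite('pics/w9.png',p[:,:,::-1]);np.savez('w9.npz',p=p)"
```

```text
t 16.55 pos [594.2 -94.9 106.1] rack [[-47.   9.]] yaw -83.27 tilt [ 0.007 -0.005] F [0.7 0.4 0.7] F rack [0.7 0.3] w 29.2 q [ 0.11  0.46 -0.22  0.01 -0.89 -0.  ]
delta mm [-71.5 131.5  84.9] turn [-0.0065 -0.0059  0.0003]
```

View pics/w9.png

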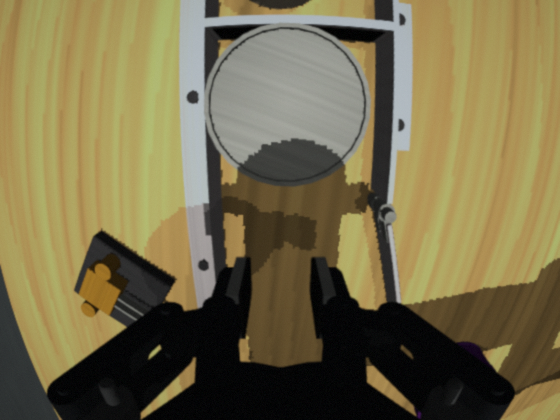

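```bash
python3 -c "
from h import *
print('tin edges',w2r(wplane([(205,105),(369,105),(287,24),(287,187)],48)).round(1))
print('hinge',w2r(wplane([(388,213)],50)).round(1),'gate pt',w2r(wplane([(399,300)],44)).round(1),'stop top',w2r(wplane([(287,27)],45)).round(1))"
```

```text
tin edges [[  -2.4  -72.9]
 [-102.8  -73.2]
 [ -52.4 -122.3]
 [ -52.5  -20.7]]
hinge [[-119.5   -4. ]] gate pt [[-140.7   69.6]] stop top [[ -52.4 -121.1]]
```

{"api": "drive_tool", "payload": {
  "moves": [
    [[0, -0.025, 0.042, 0, -0.006, -0.006, 0], [0, -0.025, 0.042, 0, 0, 0, 0], [0, -0.02, 0.042, 0, 0, 0, 0], [0, 0, 0.005, 0, 0, 0, 0], [0, 0, 0, 0, 0, 0, 0]]
  ]
}}

```text
clock: 17.1
position: [449.7, -40.5, 99.9]
ee_rot: [0.747, -0.665, -0.0, 0.002]
contact_force: [1.0, 1.0, 0.2]
gripper_width: 0.1
```

```bash
python3 -c "
from h import *
d2(-178,80,20)
p,d=arm.get_image('wrist');cv2.imwrite('pics/w10.png',p[:,:,::-1])"
```

```text
t 17.1 pos [449.7 -40.5  99.9] rack [[-184.2   80. ]] yaw -83.4 tilt [-0.003 -0.002] F [1.  1.  0.2] F rack [1.1 0.8] w 0.1 q [ 0.27  0.25 -0.58  0.   -0.74 -0.16]
delta mm [-0.2 -6.4 79.9] turn [ 0.0029 -0.0016 -0.0021]
```

View pics/w10.png

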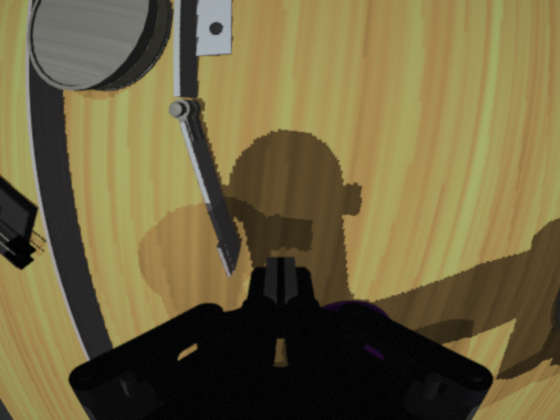

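The tin measures (-52.5, -72) mm in the rack frame, which is at the stop and on the rail. The gate is at about 1.84 rad, with its free end at (232,270) left of the fingers. I'll descend on its outer side.

{"api": "drive_tool", "payload": {
  "moves": [
    [[0, 0, 0, 0.035, 0, 0, 0], [0, 0, 0, 0.035, 0, 0, 0], [0, 0, 0, 0.008, 0, 0, 0], [0, 0, -0.008, 0, 0, 0, 0], [0, 0, -0.008, 0, 0, 0, 0], [0, 0, -0.008, 0, 0, 0, 0], [0, -0.003, -0.008, 0, 0, 0, 0], [0, -0.003, -0.008, 0, 0, 0, 0]]
  ]
}}

```text
clock: 17.95
position: [502.5, -30.0, 23.8]
ee_rot: [0.746, -0.666, 0.004, -0.003]
contact_force: [-0.1, -1.8, -0.5]
gripper_width: -0.1
```

```bash
python3 -c "
from h import *
d2(-124.6,88,20)"
```

```text
t 17.95 pos [502.5 -30.   23.8] rack [[-130.5   84.3]] yaw -83.53 tilt [ 0.011 -0.001] F [-0.1 -1.8 -0.5] F rack [-0.4 -1.8] w -0.1 q [ 0.27  0.44 -0.55  0.01 -0.58 -0.16]
delta mm [-3.8 -5.9  3.9] turn [-0.0109 -0.0019 -0.0044]
```

{"api": "drive_tool", "payload": {
  "moves": [
    [[0, -0.001, -0.008, 0.002, -0.005, 0, 0], [0, -0.001, -0.008, 0.002, -0.005, 0, 0], [0, 0, -0.008, 0, 0, 0, 0], [0, 0.002, -0.008, 0, 0, 0, 0], [0, 0.003, -0.008, 0, 0, 0, 0], [0, 0.004, -0.008, 0, 0, 0, 0], [0, 0.004, -0.008, 0, 0, 0, 0]]
  ]
}}

```text
clock: 18.65
position: [565.1, -33.6, 20.8]
ee_rot: [0.746, -0.665, 0.001, -0.0]
contact_force: [-1.0, 0.3, -1.6]
gripper_width: -0.1
```

```bash
python3 -c "
from h import *
d2(-60.7,63.1,20)"
```

```text
t 18.65 pos [565.1 -33.6  20.8] rack [[-68.8  73.3]] yaw -83.44 tilt [ 0.002 -0.001] F [-1.   0.3 -1.6] F rack [-1.   0.4] w -0.1 q [ 0.23  0.52 -0.38  0.   -0.66 -0.12]
delta mm [10.2 -8.1  0.8] turn [-0.0018 -0.0015 -0.0027]
```

{"api": "drive_tool", "payload": {
  "moves": [
    [[0, 0.006, -0.007, 0, 0, 0, 0], [0, 0.007, -0.007, 0, 0, 0, 0], [0, 0.008, -0.005, 0, 0, 0, 0], [0, 0.008, -0.004, 0, 0, 0, 0], [0, 0.007, -0.004, 0, 0, 0, 0]]
  ]
}}

```text
clock: 19.15
position: [599.2, -69.4, 20.7]
ee_rot: [0.746, -0.666, 0.001, -0.0]
contact_force: [-0.6, 0.4, -0.2]
gripper_width: 0.3
```

```bash
python3 -c "
from h import *
d2(-36,14,20)
p,d=arm.get_image('wrist');cv2.imwrite('pics/w11.png',p[:,:,::-1])"
```

```text
t 19.15 pos [599.2 -69.4  20.7] rack [[-39.2  33.8]] yaw -83.48 tilt [ 0.002 -0.001] F [-0.6  0.4 -0.2] F rack [-0.5  0.4] w 0.3 q [ 0.15  0.57 -0.29  0.   -0.71 -0.04]
delta mm [19.8 -3.2  0.7] turn [-0.0019 -0.0014 -0.0034]
```

View pics/w11.png

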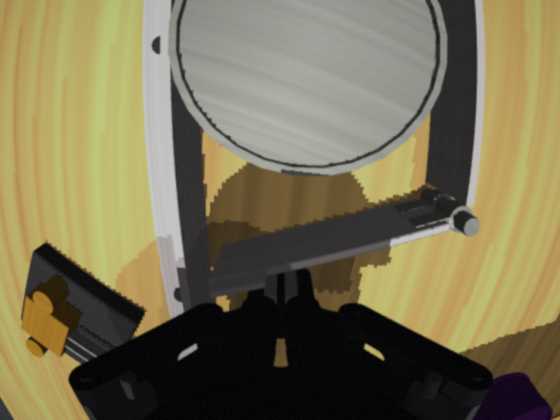

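{"api": "drive_tool", "payload": {
  "moves": [
    [[0, 0.006, -0.001, 0, 0, 0, 0], [0, 0.005, -0.001, 0, 0, 0, 0], [0, 0.004, 0, 0, 0, 0, 0], [0, 0.003, 0, 0, 0, 0, 0]]
  ]
}}

```text
clock: 19.6
position: [604.9, -89.4, 21.0]
ee_rot: [0.746, -0.666, 0.002, -0.001]
contact_force: [0.4, 0.4, -1.2]
gripper_width: -0.1
```

```bash
python3 -c "
from h import *
d2(-36,13,20)
p,d=arm.get_image('wrist');cv2.imwrite('pics/w12.png',p[:,:,::-1])"
```

```text
t 19.6 pos [604.9 -89.4  21. ] rack [[-35.8  13.3]] yaw -83.51 tilt [ 0.005 -0.001] F [ 0.4  0.4 -1.2] F rack [0.4 0.4] w -0.1 q [ 0.12  0.58 -0.27  0.   -0.72 -0.01]
delta mm [0.3 0.2 1. ] turn [-0.0045 -0.0017 -0.004 ]
```

View pics/w12.png

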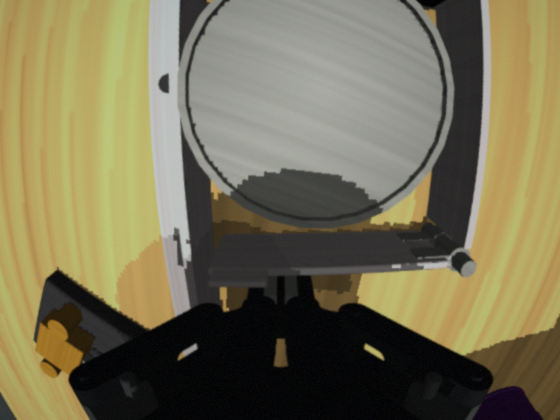

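{"api": "drive_tool", "payload": {
  "moves": [
    [[0, 0.002, 0, 0, 0, 0, 0], [0, 0.001, 0, 0, 0, 0, 0]]
  ]
}}

```text
clock: 19.85
position: [605.0, -90.8, 21.0]
ee_rot: [0.746, -0.666, 0.001, -0.002]
contact_force: [-0.8, 6.4, 1.0]
gripper_width: -0.0
```

```bash
python3 -c "
from h import *
d2(-36,13,20)"
```

```text
t 19.85 pos [605.  -90.8  21. ] rack [[-35.9  11.9]] yaw -83.55 tilt [0.005 0.001] F [-0.8  6.4  1. ] F rack [-0.1  6.5] w -0.0 q [ 0.11  0.58 -0.26 -0.   -0.72 -0.  ]
delta mm [-1.1  0.1  1. ] turn [-0.0049  0.0008 -0.0047]
```

Force rose to 6.5 N against the shut limit. I'll back off in +y, rise, and move clear to look from above.

{"api": "drive_tool", "payload": {
  "moves": [
    [[0, -0.008, 0, 0, 0, 0, 0], [0, -0.012, 0, 0, 0, 0, 0], [0, 0, 0, -0.04, 0, 0, 0], [0, 0, 0, -0.045, 0, 0, 0], [0, 0, 0, -0.04, 0, 0, 0], [0, -0.03, 0.03, 0, 0, 0, 0], [0, -0.03, 0.03, 0, 0, 0, 0], [0, -0.03, 0.03, 0, 0, 0, 0], [0, -0.03, 0.03, 0, 0, 0, 0], [0, -0.03, 0.03, 0, 0, 0, 0], [0, 0, 0, 0, 0, 0, 0], [0, 0, 0, 0, 0, 0, 0]]
  ]
}}

```text
clock: 21.05
position: [429.4, 71.8, 150.8]
ee_rot: [0.748, -0.663, 0.003, -0.003]
contact_force: [0.6, -0.7, -0.5]
gripper_width: 0.5
```

```bash
python3 - <<'E'
from h import *
st()
p,d=arm.get_image('top');cv2.imwrite('pics/t13.png',cv2.resize(p[120:270,150:420,::-1],None,fx=2.8,fy=2.8,interpolation=cv2.INTER_CUBIC));np.savez('t13.npz',p=p)
E
```

```text
t 21.05 pos [429.4  71.8 150.8] rack [[-191.2  193.9]] yaw -83.12 tilt [0.009 0.001] F [ 0.6 -0.7 -0.5] F rack [ 0.5 -0.8] w 0.5 q [ 0.54  0.14 -0.56  0.01 -0.86 -0.43]
```

View pics/t13.png

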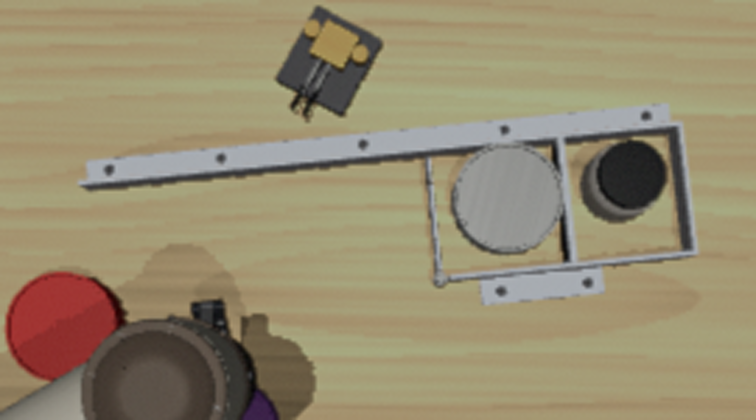

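```bash
python3 - <<'E'
from h import *
c=lambda x,y:((x+.5)/2.8+149.5,(y+.5)/2.8+119.5)
h=w2r(onplane("top",c(440,281),50))[0];e=w2r(onplane("top",c(429.5,159),54))[0];m=w2r(onplane("top",c(435,220),44))[0]
print(h,e,m,np.arctan2(*(e-h)[::-1]),np.arctan2(*(m-h)[::-1]))
p=np.load("t13.npz")["p"];print("tin",w2r(onplane("top",c(508,198),48)))
E
```

```text
[-1.24740446e+02  2.89914378e-02] [-9.68466421 -1.83941301] [-66.53011649  -1.61714265] -0.01623769103640024 -0.028271537217433113
tin [[-53.04800854 -72.06047611]]
```

The top view shows the tin at crop (508,198) against the rail and end stop. The gate is straight across the mouth, from (440,281) to (429,158), and the jar and paddle are in place. Handing in.

```bash
python3 -c "
from bench import arm
print(arm.job_done()); print(arm.read_state()['clock'])"
```

```text
the job is handed in; nothing more can be done
None
the job is handed in; nothing more can be done
```

The tin is stowed in the empty bay with the gate shut behind it, and I handed the job in at about 21 s on the clock, within the 61 s limit. The hand-in reports no verdict, so the result rests on my own checks.

I swung the gate open to about 1.8 rad and pushed the grey tin back until it stalled against the rail. With both half-open fingers behind it I slid it along the rail at about 50 mm/s, until the force stepped up to 21 N at the end stop. Then I backed off and pushed the gate shut until it pressed back with 6.5 N.

**Last checks, from above, after moving clear:**
- **Tin:** centre at x = -53.0, y = -72.1 mm in the rack frame, inside both limits. The wrist camera agreed, giving about (-52.5, -72). I did not measure its flatness, but it showed no sign of tipping.
- **Gate:** -0.02 to -0.03 rad, which is shut to within the roughly 2 mm calibration error. The small minus sign is probably that error.
- **Bystanders:** the jar and paddle looked unmoved in the last view. The handheld and mug were outside that crop, so I did not check them again, but the arm never came close to the handheld and only passed well above the mug.
- **Robot:** touching nothing, at about 150 mm height.

No check failed. The only disagreements were offsets of about 3–4 mm in the hinge position and 8 mm in the rail's far end.

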